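Clamp the rosette block on the carving board with the cam knob

TASK

Set the limewood rosette block up for carving: lay it gently, carved face up, flat on the sloping carving board with a long side down on the lower ledge, between the end fence and the clamp's orange pad - do not drop it. Then turn the red cam knob clockwise until the sprung plunger's roller drops into the notch of the cam, so that the pad holds the block tight against the end fence, and let go. Leave the sharpening stone, the bottle and the mallet where they are.

Things in the scene. Friction and masses are not known exactly. Their poses are not given: they have to be found in the camera images.
- block: loose pale limewood block, 60 mm (its x) x 110 mm (its y) x 44 mm high (z), about 0.15 kg, a rosette carved on top (relief 5 mm proud, within 26 mm of the centre). Origin: centre of its underside. Starts flat on the bench, carved face up, left or right of the carving board. Either way round will do.
- block_top (a point): centre of the block's top face, 44 mm above block's origin
- board: the carving board: a fixed wooden panel sloping 25 degrees on a low stand, low edge towards the robot. Its frame is tilted with it: x up the slope, y along the ledge to the robot's left, z square to the panel (25 degrees from vertical, leaning to the robot). Origin on the panel's surface, 76 mm above the bench; panel x -80 to 60, y -140 to 140 mm. Stand position and yaw vary.
- ledge (a point): middle of the foot of the upper face of the dark lower ledge, at board (-45, 76, 0) mm, with the board's axes; the ledge is 12 mm high, runs 124 mm along board y and lies on the -x side of this point. Beside it fingertips must stay over 12 mm above the panel: grip the block high.
- fence (a point): middle of the foot of the inner face of the dark end fence, at board (-5, 124, 0) mm, with the board's axes; the fence is 14 mm high, runs 90 mm along board x and lies on the +y side of this point
- seat (a point): point on the board's surface, with the board's axes, where the centre of the block's underside lies when the block touches both ledge and fence, its long side along board y: board (-15, 69, 0) mm
- pad: the clamp's pressure pad, 36 mm wide, orange face, 2 to 22 mm above the panel; origin at the foot of the face, which looks to board +y. Released, its face is at board y = 4 mm: 120 mm from the fence, 10 mm more than the block. It is sprung on the plunger (2 N, then 0.8 N/mm) and pushes the block home to the fence as the cam turns.
- knob_grip (a point): grip point of the red knob, on its axis (point z = board z), at board (-15, -86, 44) mm. The grip is a red bar 50 mm long (point x), 11 mm thick (point y), 28 to 54 mm above the panel; a white line on top marks its nose (point -x). Under it lies the flat aluminium cam, radius up to 48 mm, top 17 mm above the panel; the bracket 64 mm from the axis is 27 mm high.
- knob (a joint): knob angle, rad, growing clockwise from above. 0: bar along the slope, nose downhill. Starts released, under 0.4. From 0.42 to 1.30 the cam drives the plunger out; notch bottom at 1.571: bar in line with the plunger, nose at the block. Let go from 1.45 to 1.69 it centres in the notch; past 1.71 it has climbed out; stop at 2.0. Let go before 1.3 it springs back. Turning takes up to 0.25 N m.
- plunger (a joint): travel of the sprung plunger towards board +y, m: 0 released, 0.0149 at the top of the cam, 0.0120 with its brass roller in the notch (it drops back 2.8 mm)
- stone: bystander: pale sharpening stone on a blue base, 66 x 180 x 32 mm, origin at the centre of its underside, on the bench on the side of the board where the block is not
- bottle: bystander: amber bottle with an orange cap, 60 mm across, 155 mm tall, standing behind the board; origin at the centre of its foot
- mallet: bystander: black rubber mallet lying behind the board, head 95 mm long and 60 mm across, wooden handle 260 mm along its +y; origin on the bench under the head
Not all that is in view belongs to the job. What is meant by the block is not green or purple, and is the smaller of those in its own colour.

How it is judged (in metres and radians):
On the way, in this order (a step that is already met when the one before it is completed fails the run):
1. the block lies flat on the board, carved face up, its long side on the lower ledge, between fence and pad, let go (x of block in the frame of board between -0.019 and -0.01 m and y of block in the frame of board between 0.056 and 0.073 m and z of block in the frame of board between -0.003 and 0.003 m and z of block_top in the frame of board above 0.038 m and angle between the y axis of block and the y axis of board, either way round below 0.1 rad and contact force between the fingers and block below 0.1 N), for 0.3 s.
2. the cam is turned until the plunger's roller has dropped into the notch (value of joint knob between 1.47 and 1.67 rad and value of joint plunger between 0.0105 and 0.0135 m), for 0.3 s.
At the end, for the whole second after the job is handed in: Roller in the notch (knob within 0.1 rad of 1.571, plunger at 10.5 to 13.5 mm); block still, carved face up, flat on the board within 3 mm, within 5 mm of the ledge and 3 mm of the end fence, square to 0.06 rad, the pad pressing on it with over 1.5 N (all of step 2 and x of block in the frame of board between -0.019 and -0.01 m and y of block in the frame of board between 0.066 and 0.072 m and z of block in the frame of board between -0.003 and 0.003 m and z of block_top in the frame of board above 0.038 m and angle between the y axis of block and the y axis of board, either way round below 0.06 rad and contact force between pad and block above 1.5 N and linear speed of block below 0.01 m/s); the robot touches nothing.
It fails at once if the block is dropped (it moves faster than 0.45 m/s out of the fingers) (linear speed of block above 0.45 m/s and contact force between the fingers and block below 0.05 N).
It fails at once if the sharpening stone is moved more than 25 mm (distance of stone from where it was at the start of the episode above 0.025 m).
It fails at once if the bottle is moved more than 25 mm (distance of bottle from where it was at the start of the episode above 0.025 m).
It fails at once if the bottle is tipped (angle between bottle's own z axis and vertical above 0.35 rad).
It fails at once if the mallet is moved more than 25 mm (distance of mallet from where it was at the start of the episode above 0.025 m).
It also fails if it takes over 56 s, if anything falls off the work surface, if the arm or the gripper's body presses on something with over 40 N, if the wrist force passes 120 N, or if a joint passes its speed limit or range.

ROBOT

A 7-joint arm with a two-finger parallel gripper is mounted at the origin on the work surface. World frame = base frame: x ahead of the robot, y to its left, z up, the work surface at z = 0. Lengths are in mm, angles in rad, forces in N, time in s.
With the tool pointing down it reaches from about 425 to 925 mm from the base axis. Payload 6.8 kg.
Tool frame: the origin (TCP) lies between the finger pads; the fingertips stand 25 mm ahead of it and the grasp point (between the pads) lies 6 mm ahead of it; z points along the fingers, y is the line along which they close (so a half turn about z gives the same grasp; the last joint's range is limited). The gripper opens to 88 mm and grips with 3 to 60 N. Pads are 20 mm wide; open, the fingers measure 115 mm over their backs; the gripper's body (75 mm by 178 mm) begins 61 mm behind the grasp point.
Start: joints at [1.234, 0.477, 0.022, 1.555, -0.011, 1.109, -0.083], TCP at [153.104, -657.424, 247.664] pointing down, gripper open.
Joint ranges: [-2.96, 2.96], [-0.34, 2.1], [-1.41, 1.46], [0.24, 2.44], [-1.37, 4.51], [0.17, 1.92], [-2.96, 2.96]. Speed limits (rad/s): [2.39, 2.39, 3.14, 3.14, 3.14, 3.14, 3.14].

INTERFACE

Orientations are given as a unit quaternion [x, y, z, w].
In Python, from station import r gives the robot as it stands. Calls block until the motion is done:
- r.move_pose(position, orientation): joint-space move of the TCP to a pose.
- r.move_l(position, attitude=None, vel=150): straight line of the TCP; attitude=None keeps the orientation; vel is the mean speed in mm/s.
- r.set_joints(angles): joint-space move.
- r.command_gripper(opening): finger opening in mm; the grip force is fixed at half the most; returns when the fingers have stopped.
- r.sleep(seconds).
- r.inverse_kinematics(position, orientation): joint angles nearest the present ones, or None.
- r.snapshot(name): name is "scene" or "top"; returns the picture (420x560x3 uint8, blue, green, red); there is no depth.
- r.calibration(name): a dict with "camera_matrix" (3x3 intrinsics, pixels), "xyz" and "attitude" of the camera in the world. Camera axes: x right, y down, z forward; pixel columns grow to the right and rows downward; lengths in mm; the calibration is good to about 2 mm. A picture is of the moment at which its call begins. calibration takes no time and is no camera call.
A pose or a line that the arm cannot do raises r.MotionError and nothing moves.
- r.finish_job(): hands the job in; it is judged then, once.
Readings, each from a call of its own:
- r.read_time(): time.
- r.read_joints(): joint angles.
- r.read_joint_velocities(): joint speeds.
- r.read_joint_torque(): joint torques, N m.
- r.read_ee_pos(): TCP position.
- r.read_orientation(): TCP orientation.
- r.read_wrist_force(): force on the tool from outside, world axes, zero at the start.
- r.read_moment(): the same for the moment, N m.
- r.read_grip_width(): finger opening in mm.
- r.read_finger_force(): force on a finger pad.
Only numpy, scipy, OpenCV 4.12 (cv2) and the standard library are available. Lean on these libraries where they do the work, as an engineer would, in place of code of your own. Each camera call takes 0.05 s, during which the arm holds its last target. There are 200 camera calls.

## Working session

There is one attempt and no reset: what is moved stays moved. The work goes in short steps, each a Python script; the robot and the scene stay as the last script left them, time stands still between calls to the robot, and variables do not carry over. Pictures are saved under pics/ and viewed, at most 10 in all, crops included, and the job is handed in when it is done.

```bash
ls; mkdir -p pics
python3 - <<'E'
from station import r
import cv2, numpy as np
for n in("scene","top"):
    im=r.snapshot(n); cv2.imwrite(f"pics/{n}0.png",im)
    c=r.calibration(n); print(n,c)
a=cv2.imread("pics/scene0.png");b=cv2.imread("pics/top0.png")
cv2.imwrite("pics/scene0b.png",cv2.resize(a,(800,600)));cv2.imwrite("pics/top0b.png",cv2.resize(b,(800,600)))
print(r.read_time())
E
```

```text
pics
scene {'camera_matrix': array([[396.99753489,   0.        , 276.14526361],
       [  0.        , 396.99753489, 212.63068316],
       [  0.        ,   0.        ,   1.        ]]), 'xyz': array([1374.51590246,  256.64289167,  934.46677883]), 'attitude': array([ 0.57500916,  0.7269522 , -0.29543481, -0.23156691])}
top {'camera_matrix': array([[434.47238866,   0.        , 285.04539324],
       [  0.        , 434.47238866, 213.74580362],
       [  0.        ,   0.        ,   1.        ]]), 'xyz': array([ 471.37983422,   54.10347503, 1347.92065844]), 'attitude': array([ 0.7070362 , -0.70600495,  0.02914743, -0.02841199])}
0.1
```

View pics/scene0b.png

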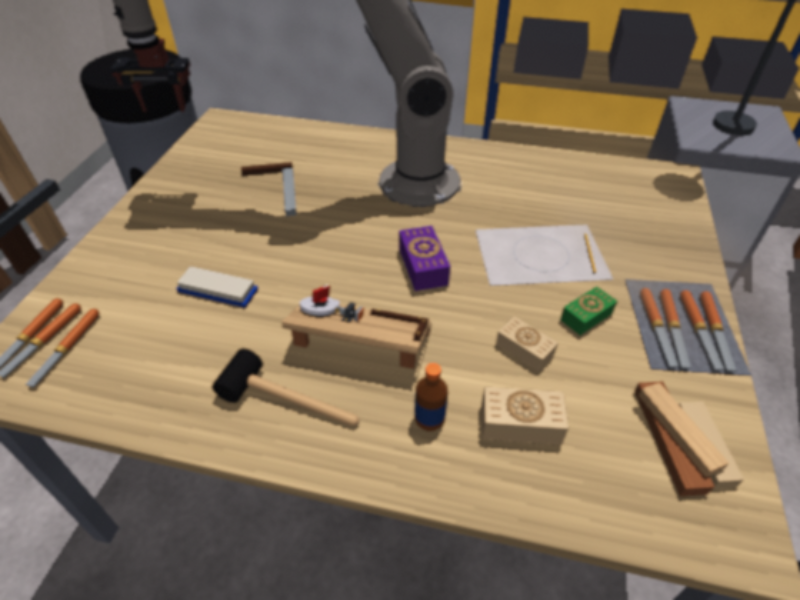

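View pics/top0b.png

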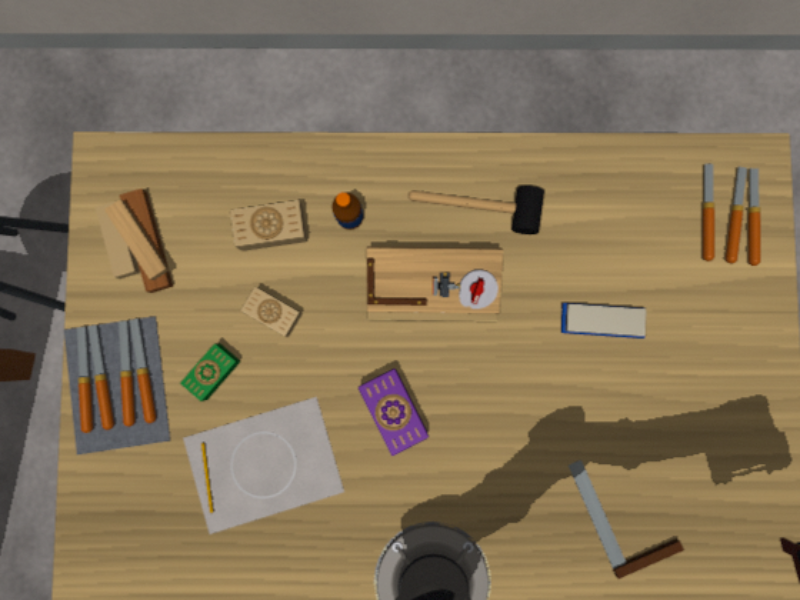

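Run:
```python
import cv2, numpy as np
a=cv2.imread("pics/scene0.png");b=cv2.imread("pics/top0.png")
def crop(im,x,y,w,h,W,H):
    return cv2.resize(im[y:y+h,x:x+w],(W,H),interpolation=cv2.INTER_CUBIC)
t=np.hstack([crop(b,250,165,110,66,500,300),crop(b,150,180,66,66,300,300)])   # 4.545
u=np.hstack([crop(a,195,190,110,66,500,300),crop(a,335,210,66,66,300,300)])
cv2.imwrite("pics/crop1.png",np.vstack([t,u]))
```

```text
(no output)
```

View pics/crop1.png

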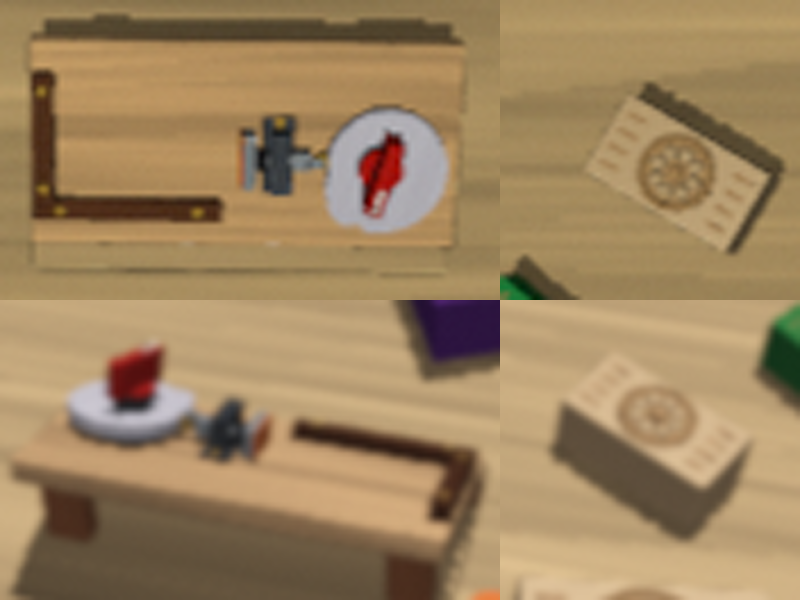

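Pictures show: pale candidates are a large pale block (top px ~187,155), the small pale block (top px ~190,217) and the offcuts (~95,168); green (146,260) and purple (276,288) are ruled out. The small pale block with rosette at (190,217) is the smaller in its colour, and the crop confirms it. The board's L of ledge and fence is at the left, (258,182)–(298,211), and the knob is at (333,202).

```bash
cat > h.py <<'E'
import cv2, numpy as np
from scipy.spatial.transform import Rotation as R
from station import r
def ray(n,uv):
    c=r.calibration(n); d=np.linalg.inv(c["camera_matrix"])@np.array([uv[0],uv[1],1.])
    return c["xyz"],R.from_quat(c["attitude"]).apply(d/np.linalg.norm(d))
def onplane(n,uv,z):
    o,d=ray(n,uv); return o+d*(z-o[2])/d[2]
def tri(u1,u2):
    (o1,d1),(o2,d2)=ray("top",u1),ray("scene",u2)
    t=np.linalg.lstsq(np.c_[d1,-d2],o2-o1,rcond=None)[0]
    p,q=o1+d1*t[0],o2+d2*t[1]; return (p+q)/2,np.linalg.norm(p-q)
def proj(n,p):
    c=r.calibration(n); q=R.from_quat(c["attitude"]).inv().apply(np.asarray(p)-c["xyz"])
    q=q@c["camera_matrix"].T; return q[...,:2]/q[...,2:]
K=5
def up(im,x,y,w,h): return cv2.resize(im[y:y+h,x:x+w],None,fx=K,fy=K,interpolation=cv2.INTER_CUBIC)
def topx(p,x,y): return (np.asarray(p,float)+.5)/K-.5+[x,y]
def biggest(m):
    m=cv2.morphologyEx(m.astype(np.uint8),cv2.MORPH_OPEN,np.ones((5,5)))
    c=cv2.findContours(m,cv2.RETR_EXTERNAL,cv2.CHAIN_APPROX_NONE)[0]
    return max(c,key=cv2.contourArea)
E
python3 - <<'E'
from h import *
a=cv2.imread("pics/scene0.png");b=cv2.imread("pics/top0.png")
for n,im,boxes in(("top",b,dict(block=(160,190,60,55),L=(250,170,60,50),red=(320,185,40,40),panel=(245,160,115,75))),
                  ("scene",a,dict(block=(340,215,55,50),L=(250,210,60,55),red=(210,195,30,25),panel=(190,205,120,60)))):
    for k,bx in boxes.items():
        c=up(im,*bx); hsv=cv2.cvtColor(c,cv2.COLOR_BGR2HSV).astype(int); H,S,V=hsv[...,0],hsv[...,1],hsv[...,2]
        if k=="block":
            m=(V>175)&(S<105)if n=="top" else (V>190)
            px=im[217,186] if n=="top" else im[240,352]; print("blockcol",px,"bench",im[bx[1]+2,bx[0]+2])
        if k=="L": m=(V<100)&(S>90)&((H<18)|(H>170))
        if k=="red": m=(S>170)&(V>90)&((H<6)|(H>174))
        if k=="panel":
            print("panel",hsv[5*12 if n=="top" else 150,5*50],"bench",hsv[4,4]); continue
        ct=biggest(m); 
        ap=cv2.approxPolyDP(ct,6,True)[:,0]
        M=cv2.moments(ct)
        print(n,k,cv2.contourArea(ct)/K**2,"cen",topx([M['m10']/M['m00'],M['m01']/M['m00']],*bx[:2]).round(2),"\n",topx(ap,*bx[:2]).round(1).tolist())
E
```

```text
blockcol [ 80 122 154] bench [ 95 144 170]
top block 173.6 cen [198.22 224.4 ] 
 [[196.8, 212.4], [196.6, 222.6], [192.8, 225.8], [185.8, 227.0], [198.6, 234.2], [205.8, 222.0], [200.4, 218.0], [206.0, 219.6], [207.6, 218.2]]
top L 259.62 cen [271.36 205.64] 
 [[257.0, 186.0], [257.0, 205.2], [260.6, 205.8], [259.8, 207.6], [257.0, 207.0], [257.2, 212.4], [261.2, 212.4], [262.6, 209.6], [264.0, 212.4], [291.6, 213.0], [291.4, 210.8], [293.4, 210.0], [294.0, 213.0], [297.6, 212.6], [297.2, 208.2], [262.2, 207.8], [260.6, 185.4]]
top red 64.32 cen [333.65 201.53] 
 [[337.6, 196.4], [329.4, 200.0], [331.4, 206.8], [337.2, 204.0]]
panel [ 19 112  80] bench [ 18 131 101]
blockcol [60 78 94] bench [124 167 196]
scene block 369.52 cen [354.81 228.21] 
 [[339.6, 239.6], [344.8, 240.2], [348.0, 231.2], [360.6, 237.8], [359.8, 234.2], [362.2, 229.8], [370.8, 227.8], [364.0, 221.4], [381.6, 225.0], [383.6, 223.2], [356.8, 218.8], [355.4, 219.6], [358.0, 221.4], [354.0, 225.2], [339.6, 222.6]]
scene L 378.18 cen [278.03 256.17] 
 [[291.6, 248.0], [279.4, 245.4], [276.4, 252.4], [277.8, 254.2], [273.4, 250.4], [270.4, 250.4], [271.8, 252.2], [269.4, 253.4], [269.8, 250.8], [268.6, 251.6], [267.4, 249.6], [266.6, 253.8], [264.4, 249.8], [263.8, 253.2], [268.8, 255.4], [267.8, 257.4], [272.0, 255.2], [271.4, 259.4], [268.6, 261.0], [267.2, 256.8], [263.8, 259.6], [262.2, 257.8], [258.2, 259.2], [261.6, 262.0], [263.0, 261.2], [264.0, 264.4], [288.8, 264.4], [288.0, 262.0], [285.4, 264.0], [284.0, 262.6], [289.4, 258.8]]
scene red 30.1 cen [222.39 204.61] 
 [[229.0, 201.6], [219.6, 203.2], [219.8, 210.0], [222.6, 205.0]]
panel [ 15 110 125] bench [ 18  93 192]
```

```bash
cat > meas.py <<'E'
from h import *
from scipy.optimize import least_squares
ims=dict(scene=cv2.imread("pics/scene0.png"),top=cv2.imread("pics/top0.png"))
def sub(n,pts,win=7):
    g=cv2.cvtColor(cv2.resize(ims[n],None,fx=K,fy=K,interpolation=cv2.INTER_CUBIC),cv2.COLOR_BGR2GRAY)
    p=((np.float32(pts)+.5)*K-.5).reshape(-1,1,2).astype(np.float32)
    q=cv2.cornerSubPix(g,p.copy(),(win,win),(-1,-1),(3,60,.01))
    return topx(q[:,0],0,0)
bt=[(178.2,200.9),(210.7,218.3),(200.6,235),(168.7,217.8)]
bs=[(378.3,251.8),(348.2,232.4),(360.3,221),(390,240.8)]
# order top: far-left, far-right, near-right, near-left ; scene: same physical corners
st,ss=sub("top",bt),sub("scene",bs); print("sub",st.round(1).tolist(),ss.round(1).tolist())
if __name__=="__main__":
    for T,S in((np.array(bt),np.array(bs)),(st,ss)):
        P=[]
        for u,v in zip(T,S):
            p,e=tri(u,v); P.append(p); print(p.round(1),round(e,1))
        P=np.array(P); print("sides",[round(float(np.linalg.norm(P[i]-P[(i+1)%4])),1) for i in range(4)],"centre",P.mean(0).round(1))
        Q=np.array([onplane("top",u,44) for u in T]);print("z44 sides",[round(float(np.linalg.norm(Q[i]-Q[(i+1)%4])),1) for i in range(4)],Q.mean(0).round(1), "yaw long",np.degrees([np.arctan2(*(Q[i]-Q[j])[1::-1]) for i,j in((0,1),(3,2))]).round(1))
    obs=[("top",(-45,124,0),(262.2,207.8)),("top",(-45,14,0),(297.2,208.2)),("top",(40,124,0),(260.8,185.6)),
     ("top",(60,140,0),(257.0,173.8)),("top",(60,-140,0),(351.9,174.2)),("top",(-80,-140,0),(349.5,218.9)),("top",(-80,140,0),(257.7,218.9)),
     ("scene",(60,140,0),(294,243.9)),("scene",(60,-140,0),(199,226.3)),("scene",(-80,140,0),(300.6,224.1)),("scene",(-45,14,12),(259.9,218.5))]
    def res(x,full=False):
        rot=R.from_euler("Z",x[3])*R.from_euler("Y",-x[4])
        return np.concatenate([proj(n,x[:3]+rot.apply(p))-uv for n,p,uv in obs])
    s=least_squares(res,[700,20,76,0,np.radians(25)],loss="soft_l1",f_scale=.7,x_scale=[100,100,100,1,1])
    x=s.x; print("board",x[:3].round(1),np.degrees(x[3:]).round(2)); print(res(x).reshape(-1,2).round(2).tolist())
    for k in("red",): print("knob top red",tri((333.65,201.53),(224,205))[0].round(1),"pred",(x[:3]+(R.from_euler("Z",x[3])*R.from_euler("Y",-x[4])).apply([-15,-86,50])).round(1))
E
python3 meas.py
```

```text
sub [[178.2, 200.9], [211.1, 218.2], [200.6, 235.0], [168.2, 217.0]] [[378.3, 251.8], [349.1, 232.1], [360.3, 221.0], [389.6, 240.0]]
[616.7 375.1  40.1] 2.3
[563.7 279.7  40. ] 5.1
[513.  309.5  44.3] 7.1
[565.5 405.   37.4] 0.8
sides [109.2, 58.9, 109.1, 59.4] centre [564.7 342.3  40.5]
z44 sides [111.9, 58.3, 109.7, 58.1] [564.6 340.1  44. ] yaw long [62. 62.]
[616.7 375.1  40.1] 2.3
[563.7 280.2  41.5] 8.8
[513.  309.5  44.3] 7.1
[567.4 403.9  43.2] 1.3
sides [108.7, 58.6, 108.9, 57.2] centre [565.2 342.2  42.3]
z44 sides [112.7, 59.2, 112.2, 56.9] [565.3 340.2  44. ] yaw long [62.5 61.3]
board [634.7  -1.   70.6] [ 0.18 24.82]
[[-0.52, 0.5], [1.19, 0.03], [0.31, -4.68], [-1.52, 0.51], [-0.31, -0.04], [-0.3, 0.16], [-1.08, 0.32], [-0.64, -0.27], [-2.06, 0.17], [0.49, 0.55], [-1.19, -0.16]]
knob top red [607.2 -85.7 114.8] pred [600.3 -87.1 109.7]
```

```bash
cat > meas2.py <<'E'
from h import *
from scipy.optimize import least_squares
ims=dict(scene=cv2.imread("pics/scene0.png"),top=cv2.imread("pics/top0.png"))
def edge(n,p,q,w=2.5):
    im=cv2.GaussianBlur(ims[n],(0,0),.7).astype(np.float32); p,q=np.array(p,float),np.array(q,float)
    d=(q-p)/np.linalg.norm(q-p); nn=np.array([-d[1],d[0]]); s=np.arange(-w,w+.01,.1)
    t=np.linspace(.12,.88,40); X=(p+t[:,None]*(q-p))[:,None]+s[:,None]*nn
    v=cv2.remap(im,X[...,0].astype(np.float32),X[...,1].astype(np.float32),cv2.INTER_CUBIC)
    g=np.abs(np.gradient(v,axis=1)).sum(2); i=g.argmax(1)
    pts=X[np.arange(40),i][(i>1)&(i<len(s)-2)]
    vx,vy,x0,y0=cv2.fitLine(pts.astype(np.float32),cv2.DIST_HUBER,0,.01,.01).ravel()
    return np.array([x0,y0]),np.array([vx,vy])
def quad(n,c,w=2.5):
    L=[edge(n,c[i],c[(i+1)%4],w) for i in range(4)]
    out=[]
    for i in range(4):
        (a,u),(b,v)=L[i-1],L[i]; t=np.linalg.solve(np.c_[u,-v],b-a); out.append(a+u*t[0])
    return np.array(out)
o=-.39
bt=quad("top",np.array([(178.2,200.9),(210.7,218.3),(200.6,235),(168.7,217.8)])+o)
bs=quad("scene",np.array([(378.3,251.8),(348.2,232.4),(360.3,221),(390,240.8)])+o)
pt=quad("top",np.array([(257.0,173.8),(351.9,174.2),(349.5,218.9),(257.7,218.9)])+o)
print(bt.round(1).tolist(),bs.round(1).tolist(),pt.round(1).tolist())
P=np.array([tri(u,v)[0] for u,v in zip(bt,bs)]);print(P.round(1).tolist(),[round(tri(u,v)[1],1) for u,v in zip(bt,bs)])
Q=np.array([onplane("top",u,44) for u in bt]);print("z44 sides",[round(float(np.linalg.norm(Q[i]-Q[(i+1)%4])),1) for i in range(4)],"tri c",P.mean(0).round(1),"z44 c",Q.mean(0).round(1),"scene z44",np.mean([onplane("scene",u,44) for u in bs],0).round(1),"yaw",np.degrees([np.arctan2(*(Q[i]-Q[j])[1::-1]) for i,j in((0,1),(3,2))]).round(1))
a,u=edge("top",(262.5,207.8),(296.5,208.2),1.5); b,v=edge("top",(260.6,182),(262,207),1.5)
ic=a+u*np.linalg.solve(np.c_[u,-v],b-a)[0]; print("inner corner",ic)
obs=[("top",(-45,124,0),ic),("top",(-45,14,0),(297.2,208.2)),
 *[("top",p,q) for p,q in zip([(60,140,0),(60,-140,0),(-80,-140,0),(-80,140,0)],pt)],
 ("scene",(60,140,0),np.array((294,243.9))+o),("scene",(60,-140,0),np.array((199,226.3))+o),("scene",(-80,140,0),np.array((300.6,224.1))+o),("scene",(-45,14,12),np.array((259.9,218.5))+o)]
for fix in(0,1):
    def res(x):
        z,t=(76,np.radians(25)) if fix else (x[3],x[4])
        rot=R.from_euler("Z",x[2])*R.from_euler("Y",-t)
        return np.concatenate([proj(n,np.array([x[0],x[1],z])+rot.apply(p))-uv for n,p,uv in obs])
    x=least_squares(lambda x:res(x).ravel(),[650,0,0,76,.43],loss="soft_l1",f_scale=.5,x_scale=[100,100,1,100,1]).x
    print("board",x[[0,1,3]].round(1),np.degrees(x[[2,4]]).round(2)); print(res(x).reshape(-1,2).round(2).tolist())
E
python3 meas2.py
```

```text
[[178.1999969482422, 200.0], [208.89999389648438, 218.1999969482422], [199.1999969482422, 234.89999389648438], [168.5, 216.3000030517578]] [[379.5, 251.39999389648438], [347.5, 231.60000610351562], [359.8999938964844, 220.5], [388.8999938964844, 240.89999389648438]] [[256.0, 173.8000030517578], [353.79998779296875, 174.10000610351562], [346.3999938964844, 219.1999969482422], [256.20001220703125, 216.89999389648438]]
[[618.7, 375.9, 44.5], [564.2, 280.7, 44.7], [513.5, 310.5, 47.4], [569.8, 402.8, 41.8]] [np.float64(1.3), np.float64(2.1), np.float64(1.9), np.float64(2.4)]
z44 sides [108.2, 57.9, 108.6, 56.7] tri c [566.6 342.5  44.6] z44 c [566.6 342.7  44. ] scene z44 [566.  342.3  44. ] yaw [59.6 59.1]
inner corner [262.301   207.89757]
board [ 6.35e+02 -2.00e-01  7.29e+01] [-0.28 24.66]
[[-1.03, -0.09], [0.85, -0.16], [-0.72, -0.09], [-2.24, 0.17], [2.45, 0.08], [-0.09, 1.8], [-0.22, 0.06], [-1.57, -0.11], [1.27, 0.78], [-0.5, -0.16]]
board [ 6.352e+02 -1.000e-01  7.600e+01] [-0.37 24.64]
[[-1.16, -0.38], [0.8, -0.39], [-0.83, -0.42], [-2.09, 0.0], [2.48, -0.06], [-0.25, 1.5], [-0.18, -0.64], [-1.7, -0.94], [1.36, 0.37], [-0.48, -0.71]]
```

Run:
```python
import cv2, numpy as np
a=cv2.imread("pics/scene0.png");b=cv2.imread("pics/top0.png")
t=cv2.resize(b[170:220,250:360],None,fx=7,fy=7,interpolation=cv2.INTER_CUBIC)
s=cv2.resize(a[200:250,195:305],None,fx=5,fy=5,interpolation=cv2.INTER_CUBIC)
c=np.zeros((600,770,3),np.uint8);c[:350]=t;c[350:,:550]=s
cv2.imwrite("pics/crop2.png",c)
```

```text
(no output)
```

View pics/crop2.png

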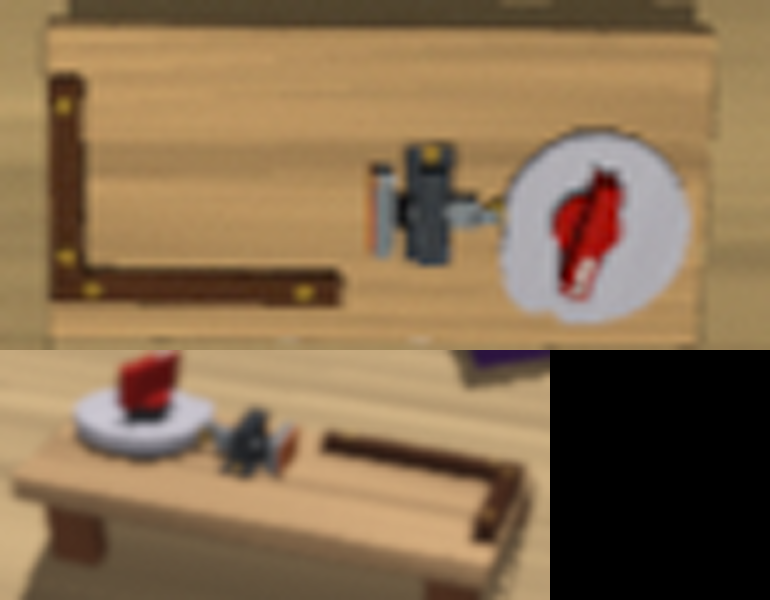

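```bash
cat > fit.py <<'E'
from h import *
from scipy.optimize import least_squares
T=lambda x,y:(250+x/7-.43,170+y/7-.43); S=lambda x,y:(195+x/5-.4,200+(y-350)/5-.4)
obs=[("top",(-45,124,0),T(85,267)),("top",(-45,14,0),T(342,271)),("top",(40,124,0),T(85,76)),("top",(60,140,0),T(47,22)),("top",(60,-140,0),T(715,30)),
("top",(-15,4,22),T(376,210)),("top",(-80,140,0),(256.5,218.5)),("top",(-80,-140,0),(349.1,218.5)),
("scene",(60,-140,0),S(15,485)),("scene",(60,140,0),S(492,572)),("scene",(-45,14,0),S(322,447)),("scene",(-15,4,22),S(290,427))]
for fix in(0,1):
    def res(x):
        z,t=(76,np.radians(25)) if fix else (x[3],x[4])
        rot=R.from_euler("Z",x[2])*R.from_euler("Y",-t)
        return np.concatenate([proj(n,np.array([x[0],x[1],z])+rot.apply(p))-uv for n,p,uv in obs])
    x=least_squares(lambda x:res(x).ravel(),[650,0,0,76,.43],loss="soft_l1",f_scale=.5,x_scale=[100,100,1,100,1]).x
    print("board",x[[0,1,3]].round(1),np.degrees(x[[2,4]]).round(2)); print(res(x).reshape(-1,2).round(2).tolist())
rot=R.from_euler("Z",x[2])*R.from_euler("Y",-np.radians(25)); B=lambda p:np.array([x[0],x[1],76])+rot.apply(p)
k=B([-15,-86,54]);print("knob top",k.round(1),"px",proj("top",k).round(1),proj("scene",k).round(1))
print("seen bar top centre",T(590,232),T(583,222),S(150,365))
E
python3 fit.py
```

```text
board [635.4  -1.4  78.5] [-0.25 19.39]
[[-0.23, 0.19], [0.11, -0.17], [-0.46, -0.79], [-0.59, 0.11], [0.27, -0.47], [-0.94, 0.37], [-0.27, 0.73], [0.78, 1.28], [-1.29, -0.34], [-0.19, 0.04], [-0.69, 0.13], [0.13, 1.45]]Traceback (most recent call last):
  File "fit.py", line 12, in <module>
    x=least_squares(lambda x:res(x).ravel(),[650,0,0,76,.43],loss="soft_l1",f_scale=.5,x_scale=[100,100,1,100,1]).x
      ~~~~~~~~~~~~~^^^^^^^^^^^^^^^^^^^^^^^^^^^^^^^^^^^^^^^^^^^^^^^^^^^^^^^^^^^^^^^^^^^^^^^^^^^^^^^^^^^^^^^^^^^^^^
    return func(*args, **kwargs)
    result = trf(vector_fun.fun, vector_fun.jac, x0, f0, J0, lb, ub, ftol, xtol,
                 gtol, max_nfev, x_scale, loss_function, tr_solver,
                 tr_options.copy(), verbose, callback=callback_wrapped)
    return trf_no_bounds(
        fun, jac, x0, f0, J0, ftol, xtol, gtol, max_nfev, x_scale,
        loss_function, tr_solver, tr_options, verbose, callback=callback)
    J = jac(x)
    self._update_jac()
    ~~~~~~~~~~~~~~~~^^
    self.J = self.jac_wrapped(xp_copy(self.x), f0=self.f)
             ~~~~~~~~~~~~~~~~^^^^^^^^
[... 757 characters left out ...]
)
                         ~~~~~~~~^^^
    return self.f(x, *self.args, **self.kwargs)
           ~~~~~~^^^^^^^^^^^^^^^^^^^^^^^^^^^^^^
  File "fit.py", line 12, in <lambda>
    x=least_squares(lambda x:res(x).ravel(),[650,0,0,76,.43],loss="soft_l1",f_scale=.5,x_scale=[100,100,1,100,1]).x
                             ~~~^^^
  File "fit.py", line 11, in res
    return np.concatenate([proj(n,np.array([x[0],x[1],z])+rot.apply(p))-uv for n,p,uv in obs])
                           ~~~~^^^^^^^^^^^^^^^^^^^^^^^^^^^^^^^^^^^^^^^^
  File "h.py", line 14, in proj
    c=r.calibration(n); q=R.from_quat(c["attitude"]).inv().apply(np.asarray(p)-c["xyz"])
ValueError: time passes only in moves, steps and waits
```

```bash
sed -i 's/^def ray/CAL={n:r.calibration(n) for n in("scene","top")}\ndef ray/; s/c=r.calibration(n)/c=CAL[n]/' h.py; sed -i 's/for fix in(0,1)/for fix in(1,)/' fit.py; python3 fit.py
```

```text
board [635.7  -1.4  76. ] [-0.12 24.64]
[[-0.06, -0.17], [0.08, -0.61], [-0.5, -0.36], [-0.7, 0.69], [0.4, -0.1], [-0.98, 0.94], [0.02, -0.02], [0.35, 0.31], [-1.2, -1.42], [0.04, -1.24], [-0.82, 2.08], [0.28, 2.28]]
knob top [599.1 -87.3 118.6] px [334.4 204.2] [224.2 202.1]
seen bar top centre (333.85571428571427, 202.71285714285713) (332.85571428571427, 201.28428571428572) (224.6, 202.6)
```

Pictures show: the ledge's inner corner at top px (261.7,207.7), its free end at (298.4,208.3), and the knob bar at about (333.9,202.7) with the nose slightly clockwise of downhill. The fit gives board at (635.7,-1.4,76..78.5) with yaw ≈ 0. The block is at (566.4,342.6) with its top measured at 44.6 and its long axis at 59.4°. Both agree with the text, so I check IK next and then grasp.

```bash
cat >> h.py <<'E'
BO=np.array([635.7,-1.4,76.]); BR=R.from_euler("Z",-.002)*R.from_euler("Y",-np.radians(25))
def bw(p): return BO+BR.apply(p)
def wb(p): return BR.inv().apply(np.asarray(p)-BO)
def att(ang,base=R.identity()):
    "tool z along -base z, tool y at angle ang (about base z) from base x"
    y=np.array([np.cos(ang),np.sin(ang),0]);z=np.array([0,0,-1.]);
    return (base*R.from_matrix(np.c_[np.cross(y,z),y,z])).as_quat()
def fb(): return BR.inv().apply(r.read_wrist_force())
E
python3 - <<'E'
from h import *
ik=r.inverse_kinematics
f=lambda q:None if q is None else np.round(q,2).tolist()
for s in(0,np.pi):
    print("grasp",f(ik([566.4,342.6,44],att(np.radians(-30.6)+s))))
    print("place",f(ik(bw([-13,64,44]),att(s,BR))), f(ik(bw([-13,64,120]),att(s,BR))))
    for th in(.25,1.0,1.6): print("knob",th,f(ik(bw([-15,-86,50]),att(np.pi/2-th+s,BR))))
print(r.read_time())
E
```

```text
grasp [-0.22, 0.77, -0.61, 1.69, 0.55, 0.86, -1.6]
place [-0.06, 0.41, -0.24, 2.14, 0.89, 0.27, -1.09] [0.18, 0.28, -0.53, 2.15, 0.71, 0.42, -0.91]
knob 0.25 [0.33, 0.41, -0.33, 2.13, 0.55, 0.21, 0.85]
knob 1.0 [0.28, 0.41, -0.27, 2.14, 0.46, 0.19, 0.19]
knob 1.6 [0.23, 0.4, -0.22, 2.14, 0.35, 0.18, -0.31]
grasp [0.1, 1.06, -1.2, 1.67, 1.06, 1.2, 1.23]
place [-0.86, 0.52, 0.76, 2.19, -1.13, 0.27, -2.33] [0.69, 0.49, -1.18, 2.12, 1.11, 0.68, 1.93]
knob 0.25 [0.21, 0.4, -0.19, 2.14, 0.3, 0.18, -2.05]
knob 1.0 [-0.29, 0.42, 0.42, 2.17, -0.96, 0.24, -1.61]
knob 1.6 [-0.11, 0.4, 0.19, 2.16, -0.57, 0.18, -2.58]
0.1
```

Run:
```python
from h import *
q=att(np.radians(-30.6))
P=lambda t:print(t,round(r.read_time(),2),np.round(r.read_ee_pos(),1),np.round(r.read_wrist_force(),1),np.round(r.read_joints(),2))
r.move_pose([566.4,342.6,170],q);P("above")
r.move_l([566.4,342.6,46],vel=100);P("down")
r.command_gripper(40);print("w",r.read_grip_width(),r.read_finger_force());P("grip")
r.move_l([566.4,342.6,230],vel=120);P("lift")
print(r.read_grip_width(),r.read_finger_force())
a=r.snapshot("top");b=r.snapshot("scene")
c=np.hstack([cv2.resize(a[160:270,130:250],(400,367)),cv2.resize(b[130:240,300:420],(400,367))]);cv2.imwrite("pics/lift.png",c)
```

```text
above 3.87 [566.9 341.8 169.9] [ 1.1 -0.1 -0. ] [-0.12  0.65 -0.76  1.62  0.49  1.07 -1.55]
down 5.26 [566.8 343.   46.8] [-0.6  0.5 -0.5] [-0.18  0.79 -0.67  1.69  0.61  0.89 -1.64]
w 59.6149857663132 29.969065189361572
grip 5.81 [566.3 342.9  46.2] [-1.7 -0.2  2.6] [-0.18  0.79 -0.67  1.69  0.61  0.89 -1.64]
lift 7.49 [566.1 342.3 229.1] [ 0.4 -0.1 -1.8] [-0.1   0.59 -0.79  1.57  0.44  1.17 -1.52]
59.47906470333661 29.96935486793518
```

View pics/lift.png

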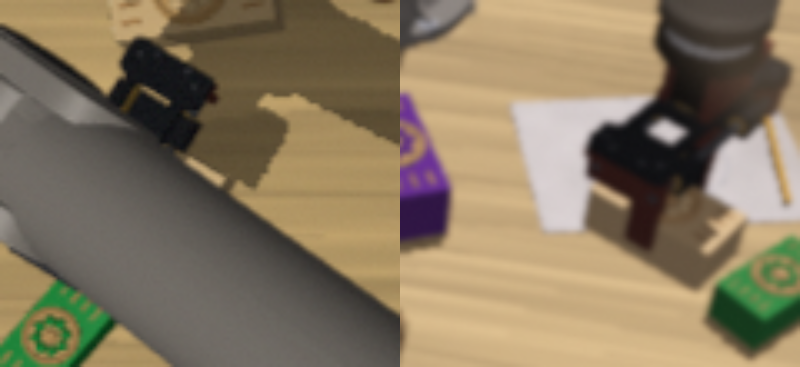

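Run:
```python
from h import *
q=att(0,BR); h=46.2
P=lambda t:print(t,round(r.read_time(),2),"b",wb(r.read_ee_pos()).round(1),"F",fb().round(1),np.round(r.read_joints(),2))
r.move_pose(bw([-9,64,h+60]),q);r.sleep(.2);P("pre")
r.move_l(bw([-9,64,h+8]),q,vel=80);r.sleep(.2);P("near")
f0=np.mean([fb() for _ in range(5)],0)
z=h+8
while z>h-6:
    z-=1.0; r.move_l(bw([-9,64,z]),q,vel=25); f=fb()-f0
    print(round(z-h,1),f.round(1),wb(r.read_ee_pos()).round(1),end=" | ")
    if f[2]>4: break
P("\ntouch"); np.save("f0.npy",f0)
cv2.imwrite("pics/touch.png",cv2.resize(r.snapshot("scene")[170:280,190:340],(800,587)))
```

```text
pre 8.9 b [ -8.1  65.6 106.3] F [-1.4 -0.7 -1.2] [ 0.35  0.36 -0.74  2.12  0.9   0.47 -1.06]
near 9.9 b [-8.6 64.  54.6] F [-1.1 -0.7 -1. ] [ 0.26  0.45 -0.63  2.11  1.08  0.42 -1.23]
7.0 [-0.1  0.9 -0.4] [-8.9 63.9 53.3] | 6.0 [ 0.3  0.4 -0.3] [-9.  64.  52.1] | 5.0 [ 0.7 -0.2 -0.6] [-9.1 64.  51.1] | 4.0 [ 0.6  0.2 -0.2] [-9.1 64.  50.1] | 3.0 [-0.5  0.4 -1.1] [-9.1 64.  49.1] | 2.0 [ 0.4  1.6 -0.6] [-9.1 64.  48.1] | 1.0 [ 0.2  0.5 -0.5] [-9.  64.  47.1] | 0.0 [-0.5  0.6  5.9] [-8.9 64.1 46.5] | 
touch 11.9 b [-8.9 64.1 46.5] F [-1.6 -0.1  4.9] [ 0.24  0.47 -0.61  2.11  1.11  0.41 -1.25]
```

View pics/touch.png

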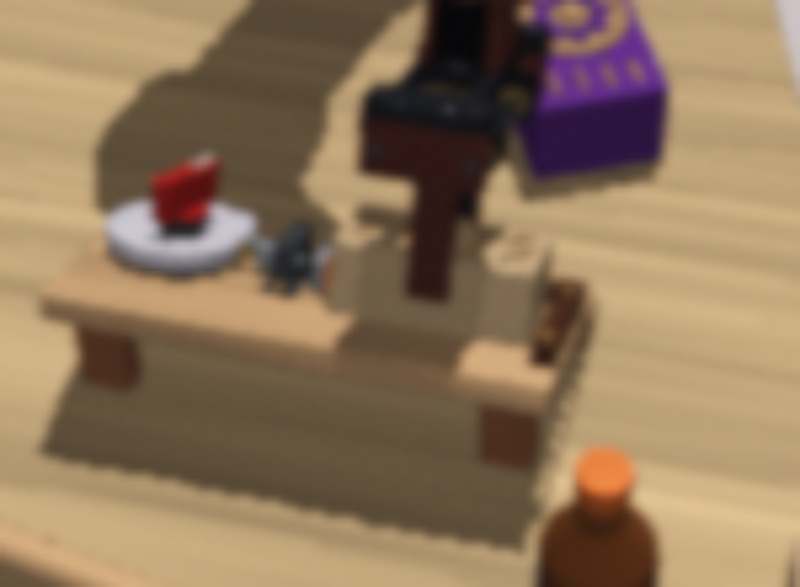

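The picture shows the block over the panel between the pad (left, px ~325,280) and the fence (right, ~560,320), clear of both. Contact came at the predicted height. Now I slide it down onto the ledge.

Run:
```python
from h import *
q=att(0,BR); h=46.2; f0=np.load("f0.npy")
P=lambda t:print(t,round(r.read_time(),2),"b",wb(r.read_ee_pos()).round(1),"F",(fb()-f0).round(1))
z=h+.6; x=-9.; r.move_l(bw([x,64,z]),q,vel=20); P("up")
while x>-22:
    x-=.8; r.move_l(bw([x,64,z]),q,vel=25); f=fb()-f0
    print(round(x,1),f.round(1),end=" | ")
    if f[0]>5: break
P("\nledge")
r.move_l(bw([x+.3,64,h-.2]),q,vel=20); P("seat")
r.command_gripper(86); P("open"); print(r.read_grip_width())
r.sleep(.3)
r.move_l(bw([x+.3,64,h+75]),q,vel=120); P("clear")
a=r.snapshot("top");b=r.snapshot("scene");cv2.imwrite("pics/topP.png",a);cv2.imwrite("pics/sceneP.png",b)
np.save("x.npy",x)
r.move_pose(bw([-15,-86,120]),att(np.pi/2-.25,BR)); P("knob above"); print(np.round(r.read_joints(),2))
a=r.snapshot("top");b2=r.snapshot("scene");cv2.imwrite("pics/topK.png",a)
cv2.imwrite("pics/placed.png",np.vstack([np.hstack([cv2.resize(i[160:235,245:345],(400,300)) if k else cv2.resize(i[190:265,205:305],(400,300)) for i,k in p]) for p in (((cv2.imread("pics/topP.png"),1),(b,0)),((a,1),(b2,0)))]))
```

```text
up 12.2 b [-9.  64.  46.7] F [0.1 0.2 0.9]
-9.8 [ 0.9  0.7 -0.5] | -10.6 [ 0.8 -0.8 -0.6] | -11.4 [ 0.5 -0.5 -0.2] | -12.2 [ 0.2  0.9 -1.6] | -13.0 [ 0.2  0.3 -1.1] | -13.8 [-0.2  0.2 -0.6] | -14.6 [0.5 1.6 0.3] | -15.4 [ 1.4  0.8 -0.8] | -16.2 [ 4.8  1.4 -2.2] | -17.0 [ 6.3 -0.3 -2.8] | 
ledge 14.7 b [-15.3  64.   47. ] F [ 6.3 -0.3 -2.8]
seat 14.95 b [-15.2  64.1  46.5] F [6.  0.3 3.5]
open 15.56 b [-16.9  64.   45.9] F [0.6 0.5 1.1]
86.02270303183874
clear 16.63 b [-16.9  63.7 120.9] F [0.6 0.6 0.9]
knob above 18.18 b [-15.  -85.5 119.9] F [0.8 1.  0.4]
[ 0.95  0.44 -1.07  2.12  0.88  0.49  0.6 ]
```

View pics/placed.png

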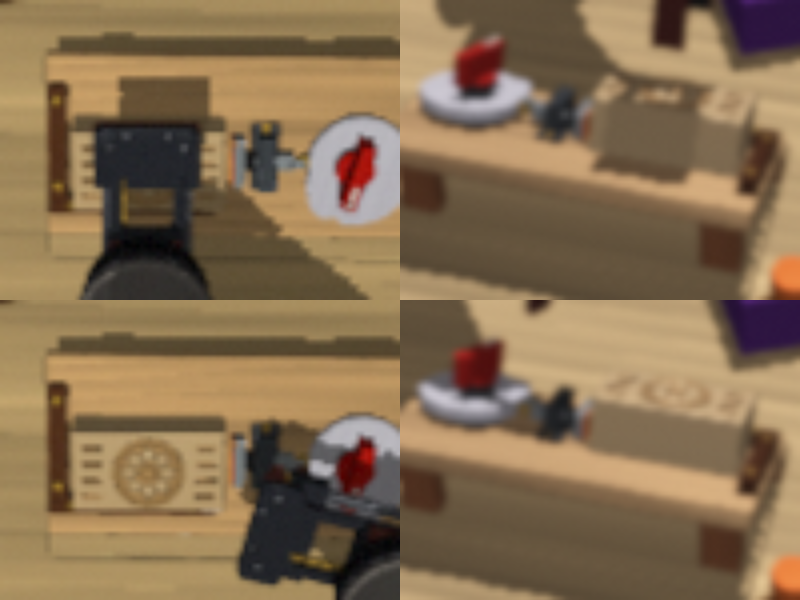

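The picture shows the block lying flat and carved side up, long side on the ledge at its lower edge, between the pad (px ~235,470) and the fence (~58,450). Ledge contact came at TCP x = -15.3, where -15 was expected. Next is the knob.

Run:
```python
from h import *
P=lambda t:print(t,round(r.read_time(),2),"b",wb(r.read_ee_pos()).round(1),"F",(fb()-f0).round(1),"M",BR.inv().apply(r.read_moment()).round(2),np.round(r.read_joints(),2))
f0=fb()
q=att(np.pi/2-.25,BR)
r.command_gripper(44)
for z in(50,52,54,56):
    try: r.move_l(bw([-15,-86,z]),q,vel=90); break
    except r.MotionError as e: print(z,e)
r.sleep(.1);P("at knob")
for th in(.25,.6,1.,1.3,1.57,1.62):
    j=r.inverse_kinematics(bw([-15,-86,z]),att(np.pi/2-th,BR)); print(th,None if j is None else np.round(j,2))
r.command_gripper(5);P("grip");print(r.read_grip_width(),r.read_finger_force())
```

```text
at knob 20.11 b [-14.7 -86.1  50.4] F [-1.3  1.   0.7] M [ 0.02  0.18 -0.04] [ 0.75  0.54 -0.86  2.11  1.12  0.42  0.38]
0.25 [ 0.75  0.54 -0.86  2.11  1.12  0.42  0.38]
0.6 [ 0.71  0.52 -0.8   2.11  1.08  0.39  0.06]
1.0 [ 0.66  0.5  -0.74  2.11  1.03  0.35 -0.3 ]
1.3 [ 0.61  0.48 -0.68  2.11  0.98  0.33 -0.56]
1.57 [ 0.57  0.47 -0.63  2.12  0.93  0.3  -0.79]
1.62 [ 0.56  0.46 -0.62  2.12  0.92  0.3  -0.84]
grip 20.54 b [-14.9 -86.3  50.2] F [-1.1 -0.4  4. ] M [-0.11  0.32 -0.08] [ 0.75  0.54 -0.86  2.11  1.12  0.42  0.38]
26.96953092491273 30.00096470117569
```

Width 27 is not the bar's 11, so the fingertips probably caught the wider dark stem under the bar. I'll grip higher.

Run:
```python
from h import *
P=lambda t:print(t,round(r.read_time(),2),"b",wb(r.read_ee_pos()).round(1),"F",(fb()).round(1),"M",BR.inv().apply(r.read_moment()).round(2))
q=att(np.pi/2-.25,BR)
for z in(58,64):
    r.command_gripper(44); r.move_l(bw([-15,-86,z]),q,vel=60); r.command_gripper(5);P(z);w=r.read_grip_width();print(w,r.read_finger_force())
    if w<16: break
i=r.snapshot("top");j=r.snapshot("scene")
cv2.imwrite("pics/knob.png",np.hstack([cv2.resize(i[175:230,300:355],(400,400),interpolation=cv2.INTER_CUBIC),cv2.resize(j[180:235,195:250],(400,400),interpolation=cv2.INTER_CUBIC)]))
```

```text
58 21.93 b [-15.1 -86.2  58. ] F [-1.1 -1.4  1.2] M [-0.44  0.39  0.01]
11.05909565034822 30.94335686117887
```

View pics/knob.png

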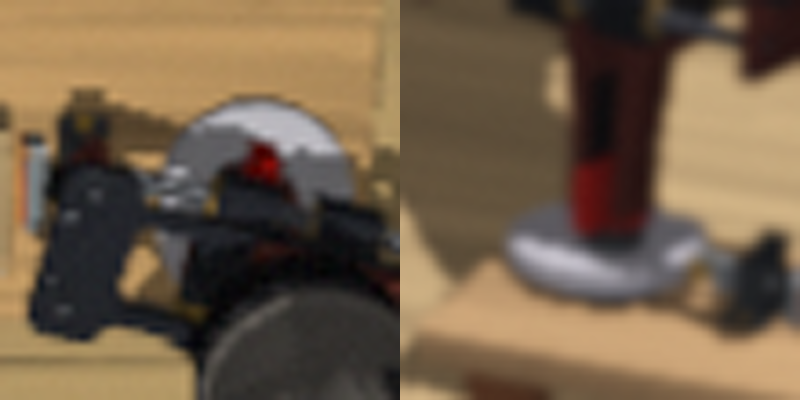

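The picture shows the red bar (px ~263,165 and 600,195) held between the fingers at 11.06 mm. Now I turn it.

Run:
```python
from h import *
def ang():
    y=BR.inv().apply(R.from_quat(r.read_orientation()).as_matrix()[:,1]); return np.pi/2-np.arctan2(y[1],y[0])
p=[-15,-86,58]
for th in(.45,.65,.85,1.05,1.25,1.4,1.5,1.57):
    r.move_l(bw(p),att(np.pi/2-th,BR),vel=60)
    print(th,round(ang(),3),round(r.read_time(),2),wb(r.read_ee_pos()).round(1),"F",fb().round(1),"Mz",BR.inv().apply(r.read_moment()).round(2),round(r.read_grip_width(),1))
    if np.linalg.norm(fb())>40: print("high");break
r.sleep(.2);print(round(ang(),3),fb().round(1),BR.inv().apply(r.read_moment()).round(2))
i=r.snapshot("top");j=r.snapshot("scene")
cv2.imwrite("pics/turned.png",np.hstack([cv2.resize(i[165:230,250:355],(400,248),interpolation=cv2.INTER_CUBIC),cv2.resize(j[190:255,195:300],(400,248),interpolation=cv2.INTER_CUBIC)]))
```

```text
0.45 0.447 22.38 [-15.2 -86.6  58. ] F [-1.1 -3.3  1.6] Mz [-0.84  0.5  -0.07] 10.8
0.65 0.646 22.73 [-15.4 -86.9  58. ] F [-2.4 -4.8  4.3] Mz [-1.09  0.66 -0.05] 10.7
0.85 0.846 23.08 [-15.7 -87.1  57.9] F [-2.3 -5.1  4.3] Mz [-1.22  0.76 -0.03] 10.7
1.05 1.046 23.43 [-16.  -87.4  57.9] F [-2.  -5.4  5.4] Mz [-1.32  0.87 -0.03] 11.0
1.25 1.246 23.78 [-16.3 -87.6  57.9] F [-3.1 -6.4  6.3] Mz [-1.41  0.98  0.02] 10.7
1.4 1.397 24.08 [-16.5 -87.7  57.9] F [-4.5 -6.8  7. ] Mz [-1.41  1.07 -0.01] 10.7
1.5 1.498 24.33 [-16.8 -87.7  57.9] F [-4.7 -5.6  8.5] Mz [-1.24  1.21 -0.66] 11.3
1.57 1.567 24.58 [-16.9 -87.7  57.9] F [-4.2 -5.9  8.4] Mz [-1.33  1.19 -0.16] 11.1
1.567 [-4.2 -5.4  8.8] [-1.27  1.22 -0.21]
```

Run:
```python
from h import *
q=r.read_orientation()
r.command_gripper(44); print(fb().round(1))
r.move_l(bw([-15,-86,130]),q,vel=120)
r.move_pose([400,-330,330],att(0)); print(r.read_time(),wb(r.read_ee_pos()).round(1))
i=r.snapshot("top");j=r.snapshot("scene");cv2.imwrite("pics/topE.png",i);cv2.imwrite("pics/sceneE.png",j)
cv2.imwrite("pics/end.png",np.vstack([cv2.resize(i[172:222,250:360],(770,300),interpolation=cv2.INTER_CUBIC)[:, :],cv2.resize(j[195:255,195:305],(770,300),interpolation=cv2.INTER_CUBIC)]))
```

```text
[-0.1  0.5  0.3]
27.5667 [-105.6 -328.   328.7]
```

View pics/end.png

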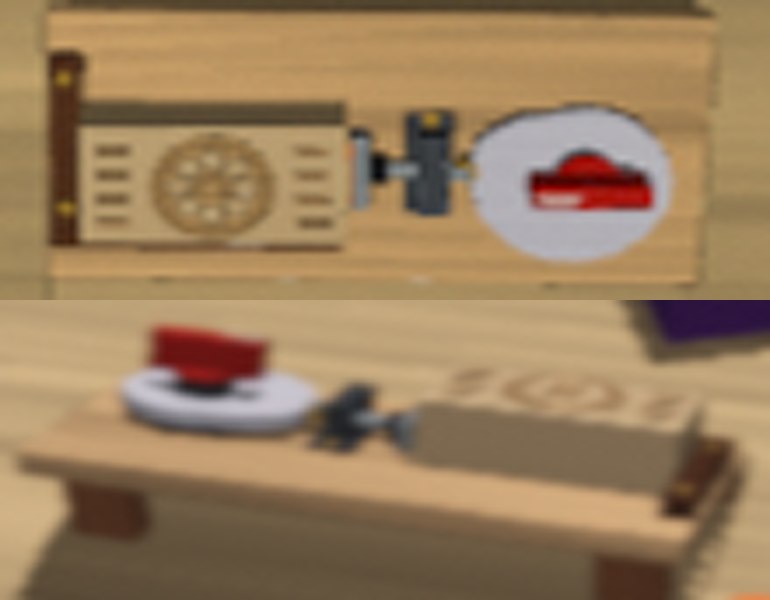

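The picture shows the bar in line with the plunger, nose towards the block (px ~530–655,190), and the roller in the notch. The block is flat, square and on the ledge, pushed up to the fence (~80,185), with the pad against it (~350,180). The arm is clear, so I'm handing in.

```bash
python3 -c "
from station import r
print(r.finish_job(), r.read_time())"
```

```text
the job is handed in; nothing more can be done
the job is handed in; nothing more can be done
```

I handed the job in at about 27.6 s: the rosette block is seated on the ledge and clamped against the end fence with the knob in the notch, as far as the final pictures show; no verdict came back.

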